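Open the square spirit can by its push-and-twist safety cap

ROBOT

A 6-joint arm with a two-finger parallel gripper is mounted at the origin on a cart in front of the work surface, level with it; the furniture and walls round the work are solid. World frame = base frame: x ahead of the robot, y to its left, z up, the work surface at z = 0. Lengths are in m, angles in rad, forces in N, time in s.
With the tool pointing down it reaches from about 0.3 to 0.875 m from the base axis. Payload 6.4 kg.
Tool frame: the origin (TCP) lies on the centre line of the jaws, within the pads' length; the fingertips stand 25 mm ahead of it and the grasp point (between the pads) lies 6 mm ahead of it (ctrl.tip_reach is the distance from the TCP to the fingertips, in m); z points along the fingers, y is the line along which they close (so a half turn about z gives the same grasp; the last joint's range is limited). The gripper opens to 85 mm and grips with 20 to 120 N. Pads are 22 mm wide; open, the fingers measure 114 mm over their backs; the gripper's body (76 mm by 85 mm) begins 54 mm behind the grasp point. The pads swing forward as they close: fully open they stand 13 mm farther back than shut.
Start: joints at [-1.406, 0.181, 1.607, -0, 1.354, -0.206], TCP at [0.208, -0.536, 0.256] pointing down, gripper open.
Joint ranges: [-2.99, 2.99], [-0.89, 2.07], [0.3, 2.58], [-1.14, 4.28], [0, 2.63], [-3.12, 3.12]. Speed limits (rad/s): [2.57, 2.57, 3.01, 3.14, 3.14, 3.14].

INTERFACE

Orientations are given as a unit quaternion [w, x, y, z].
In Python, from bench import ctrl gives the robot as it stands.
- The arm moves only by the tool servo_tool, never from a script. Its argument "motion" is a list that holds one entry, the list of rows, each a list of 5 numbers: the shift along the tool's x, y, z in cm, then the turn about the tool's z in degrees, then the closure, from -1 (fully open) to 1 (shut). In form: [[[dx, dy, dz, twist, claw], ...]]. A call has 1 to 5 rows; each row is the pose to reach, as a shift and turn from the pose commanded when the call began, along the tool's axes at that moment; what a row does not reach only later rows make up. A row lasts 1/10 s, in which the tool goes at most 50 mm and 8.59 degrees, less where a joint would pass 70% of its speed; a pose out of reach is approached as far as the arm can. A call with a gripper value outside its range is refused whole. The fingers move at their own pace and stop on an object; the grip force is fixed at half the most. Time passes only in rows, so rows that repeat a pose let the fingers close. It gives the time, the measured TCP pose, the force, the opening and the grip force at its end, in the units of the state.
- ctrl.get_obs(): the state, without advancing time (a new reading comes with each control period).
- ctrl.camera(name): name is "scene" or "top" or "wrist"; returns a dict with "pixels" (400x640x3 uint8, red, green, blue), "depth" (400x640 float32, m along the optical axis (not along the pixel's ray), 0 where there is no reading), "fx", "fy", "cx", "cy" (pixels), "k1" (the pictures are not rectified: a ray, as slopes to the right and down, at radius r is drawn at 1 + k1 r^2 times it, then the intrinsics apply), "R" (3x3) and "t" (3): a world point X has camera coordinates R X + t; the wrist camera has in their place "hand_eye" (4x4, takes a point from camera to tool coordinates, whose origin is the TCP and whose axes are the flange's). Camera axes: x right, y down, z forward; pixel columns grow to the right and rows downward; lengths in m; the calibration is good to about 2 mm. A picture is of the moment at which its call begins: read the wrist's pose just before it.
- ctrl.hand_in(): hands the job in; it is judged then, once.
The state is a dict: "time_s": time; "q": joint angles; "dq": joint speeds; "joint_efforts": joint torques, N m; "eef_pos": TCP position; "eef_rot": TCP orientation; "wrist_force": force on the tool from outside, world axes, zero at the start; "torque": the same for the moment, N m; "opening": opening from 0.0 (shut) to 1.0 (fully open); "grasp_force": force on a finger pad.
Only numpy, scipy, OpenCV 4.12 (cv2) and the standard library are available. Lean on these libraries where they do the work, as an engineer would, in place of code of your own. Each camera call takes 0.05 s, during which the arm holds its last target. There are 200 camera calls.

TASK

Open the square metal can of cleaning spirit: its safety cap is sprung, so press it down against the spring, twist it anticlockwise (seen from above) until it comes free, lift it off, and stand it right way up on the small wooden rolling board. Leave the cap of the round can alone.

Things in the scene. Friction and masses are not known exactly. Their poses are not given: they have to be found in the camera images.
- square_can: Square metal can, 84x84 mm, 55 mm high, fixed; it, a round can and the board change places. Origin: centre of underside, z up. Its neck's catch: the cap must go down more than 6 mm (hard stop 11 mm; spring 7 N rising to 13 N), be held down and turned anticlockwise from above (yaw grows) 60 to 100 deg. Let up, it rises 6 mm above its locked height, unlocked; lifted 20 mm it is clear.
- square_cap: Black ribbed cap on the square can, loose, about 0.25 kg. Origin: centre of its open underside, z up, 66 mm above the can's underside while locked. Diameter 68 mm, flat top 28 mm above origin; on it a grip bar 50 mm long (cap x), 12 mm wide (y), 26 mm tall (top at 54 mm). Fingers can straddle the bar and press on the flat top. 2.5 mm side play on the neck. Clockwise is blocked.
- round_cap: Identical black cap on the round can (80 mm diameter, 70 mm high, fixed). Origin: centre of its open underside, 81 mm above the tray floor; flat top 28 mm and bar top 54 mm above that. To be left alone.
- board: Small pale wooden board with darker end strips, 110 mm (x) by 118 mm (y), 15 mm thick, fixed flat on the tray floor. Origin: centre of its underside, z up. A wooden divider under 50 mm high runs across the tray.

How it is judged:
By the outcome, as a careful person would: the job done as asked, in the order asked, and still so for the second after the job is handed in, with the robot touching nothing.
It also fails if it takes over 45 s, if anything falls off the work surface, if the arm or the gripper's body presses on something with over 40 N, if the wrist force passes 120 N, or if a joint passes its speed limit or range.

## Working session

There is one attempt and no reset: what is moved stays moved. The work goes in short steps, Python scripts to look and compute and a tool call to move; the robot and the scene stay as the last step left them, time stands still between calls to the robot, and variables do not carry over. Pictures are saved under pics/ and viewed, at most 10 in all, crops included, and the job is handed in when it is done.

Besides the shell and the picture viewer there is one more tool, called after ">>>" as name(argument=value, ...) on one line, values as JSON. servo_tool: Moves the arm, as the interface text tells. Its arguments: {"type":"object","properties":{"motion":{"type":"array"}},"required":["motion"]}

```bash
ls; mkdir -p pics; cat > h.py <<'E'
import numpy as np, cv2
from bench import ctrl
def snap(n,f):
    c=ctrl.camera(n); cv2.imwrite(f'pics/{f}.png',c['pixels'][:,:,::-1]); np.save(f'pics/{f}.npy',c,allow_pickle=True); return c
def load(f): return np.load(f'pics/{f}.npy',allow_pickle=True).item()
def ray(c,u,v):
    K=np.array([[c['fx'],0,c['cx']],[0,c['fy'],c['cy']],[0,0,1.]])
    p=cv2.undistortPoints(np.array([[[u,v]]],float),K,np.array([c['k1'],0,0,0.]))[0,0]
    return np.array([p[0],p[1],1.])
def world(c,u,v,z=None):
    r=ray(c,u,v);R=np.array(c['R']);t=np.array(c['t'])
    o=-R.T@t;d=R.T@r
    s=c['depth'][int(round(v)),int(round(u))] if z is None else (z-o[2])/d[2]
    return o+s*d
E
python3 - <<'E'
from h import *
o=ctrl.get_obs();print(o)
c=snap('top','top0');print(c['R'],c['t'],c['k1'],c['fx'])
snap('scene','scene0')
print(ctrl.tip_reach)
E
```

```text
pics
{'time_s': 0.0, 'q': array([-1.40632371e+00,  1.81550040e-01,  1.60801873e+00,  3.87176295e-05,
        1.35378828e+00, -2.06262022e-01]), 'dq': array([ 0.00103806,  0.00103385, -0.00099291, -0.00015306,  0.00056611,
        0.00198561]), 'joint_efforts': array([-5.03292904e-05, -4.44873762e+01, -3.51337194e+01, -3.52504621e-04,
        9.30717972e-03,  1.54632914e-05]), 'eef_pos': array([ 0.20828465, -0.53540333,  0.25537387]), 'eef_rot': array([-8.81611512e-04,  9.82869006e-01,  1.84303389e-01,  3.73289064e-05]), 'wrist_force': array([-0.84605697,  0.49952453, -0.16396652]), 'torque': array([-0.01765935, -0.01230928, -0.00370044]), 'grasp_force': 0.0, 'opening': 0.9977029959959574}
[[-0.02499585 -0.99968538 -0.00208409]
 [-0.99008845  0.025044   -0.13819428]
 [ 0.138203   -0.00139085 -0.99040295]] [-0.05707646  0.51286235  0.95104109] -0.08425147467501212 435.06537371270764
0.025
```

View pics/top0.png

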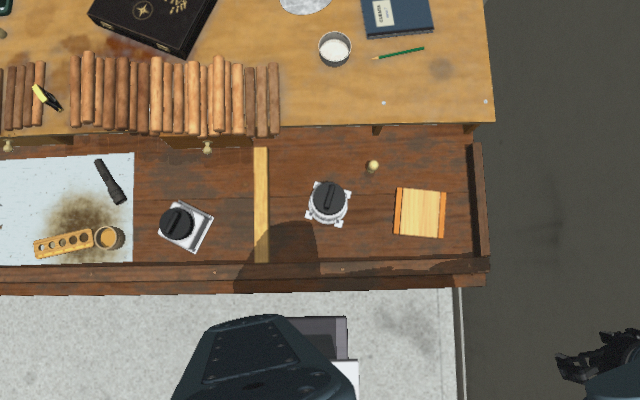

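View pics/scene0.png

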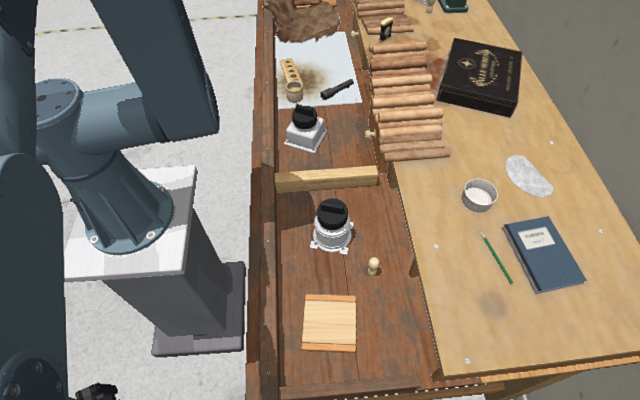

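The top picture shows the square can at about (188,226) with its cap at (177,222), the round can at (330,203) and the board at (420,213). The divider stands at column 260, between the two cans.

```bash
python3 - <<'E'
from h import *
c=load('top0')
for n,u,v in [('floor',235,190),('floor2',370,230),('board',420,213),('boardTL',398,188),('boardTR',446,191),('boardBR',443,237),('boardBL',394,234),('div',260,200),('captop',165,220),('roundcap',318,205),('shelf',200,130),('front',200,275)]:
    print(n,world(c,u,v).round(4))
im=c['pixels'][:,:,::-1]
a=cv2.resize(im[190:260,145:225],None,fx=7,fy=7,interpolation=cv2.INTER_CUBIC)
cv2.imwrite('pics/crop1.png',a)
# cloud of can region
P=np.array([world(c,u,v) for v in range(190,262) for u in range(145,225)])
np.save('pics/P.npy',P)
print(np.histogram(P[:,2],bins=np.arange(-.2,.2,.005)))
E
```

```text
floor [ 5.497e-01  1.181e-01 -1.000e-04]
floor2 [ 0.4473 -0.1974 -0.0024]
board [ 0.4822 -0.313   0.0155]
boardTL [ 0.5424 -0.265   0.0141]
boardTR [ 0.5353 -0.3833 -0.0031]
boardBR [ 4.260e-01 -3.681e-01 -1.000e-04]
boardBL [ 4.362e-01 -2.528e-01  4.000e-04]
div [0.5166 0.0523 0.0518]
captop [0.4728 0.2536 0.0894]
roundcap [ 0.4947 -0.0765  0.1081]
shelf [0.6492 0.1617 0.1576]
front [0.3533 0.1878 0.0463]
(array([   0,    0,    0,    0,    0,    0,    0,    0,    0,    0,    0,
          0,    0,    0,    0,    0,    0,    0,    0,    0,    0,    0,
          0,    0,    0,    0,    0,    0,    0,    0,    0,    0,    0,
          0,    0,    0,    0,    0,   41, 2448, 1608,   76,   19,   19,
         18,   26,   14,   26,   28,   76,  332,  121,    0,    9,   15,
         22,   24,   41,  473,  118,   18,   13,   24,  108,   20,    0,
          0,    0,    0,    0,    0,    0,    0,    0,    0,    0,    0,
          0,    0]), array([-2.00000000e-01, -1.95000000e-01, -1.90000000e-01, -1.85000000e-01,
       -1.80000000e-01, -1.75000000e-01, -1.70000000e-01, -1.65000000e-01,
       
[... 644 characters left out ...]
0e-02,  1.50000000e-02,
        2.00000000e-02,  2.50000000e-02,  3.00000000e-02,  3.50000000e-02,
        4.00000000e-02,  4.50000000e-02,  5.00000000e-02,  5.50000000e-02,
        6.00000000e-02,  6.50000000e-02,  7.00000000e-02,  7.50000000e-02,
        8.00000000e-02,  8.50000000e-02,  9.00000000e-02,  9.50000000e-02,
        1.00000000e-01,  1.05000000e-01,  1.10000000e-01,  1.15000000e-01,
        1.20000000e-01,  1.25000000e-01,  1.30000000e-01,  1.35000000e-01,
        1.40000000e-01,  1.45000000e-01,  1.50000000e-01,  1.55000000e-01,
        1.60000000e-01,  1.65000000e-01,  1.70000000e-01,  1.75000000e-01,
        1.80000000e-01,  1.85000000e-01,  1.90000000e-01,  1.95000000e-01]))
```

View pics/crop1.png

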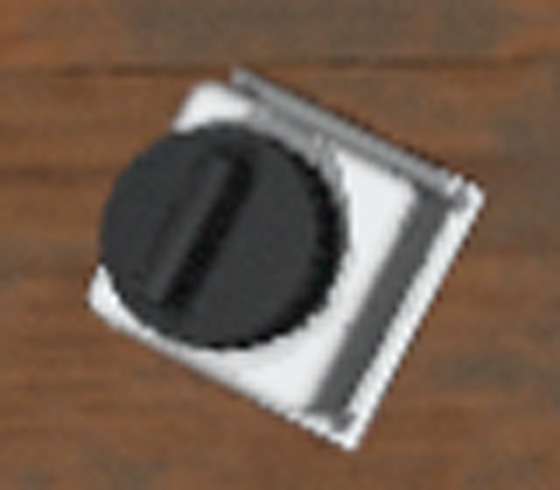

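The crop shows the cap with its bar running from about (150,295) to (235,165) in crop pixels. The can's square top is turned by about 30°.

```bash
python3 - <<'E'
from h import *
P=np.load('pics/P.npy')
b=P[P[:,2]>.112][:,:2].astype(np.float32)
print('bar',cv2.minAreaRect(b),b.mean(0),len(b), np.median(P[P[:,2]>.112][:,2]))
m=b.mean(0);w,V=np.linalg.eigh(np.cov((b-m).T));print('bar dir deg',np.degrees(np.arctan2(V[1,1],V[0,1])),np.sqrt(w*12))
t=P[P[:,2]>.086][:,:2].astype(np.float32)
print('cap',cv2.minEnclosingCircle(t))
s=P[(P[:,2]>.045)&(P[:,2]<.06)][:,:2].astype(np.float32);print('can',cv2.minAreaRect(s))
t=world(load('top0'),145+205/7,190+232/7,.12);print('bar pix centre',t)
c=load('top0')
for u,v in [(165,225),(235,160),(150,293),(172,302),(222,238)]:pass
for u,v in [(228,150),(160,297)]: print(world(c,145+u/7,190+v/7,.12))
c=load('top0')
Q=[world(c,u,v) for v in range(180,245) for u in range(385,455)];Q=np.array(Q)
b=Q[Q[:,2]>.008][:,:2].astype(np.float32);print('board',cv2.minAreaRect(b))
print('tool yaw x',np.degrees(2*np.arctan2(.1843,.98287)))
E
```

```text
bar ((0.4333363473415375, 0.08399483561515808), (0.32312172651290894, 0.04858425259590149), 77.5990982055664) [0.4523411  0.18876553] 165 0.11838696675712979
bar dir deg 73.38618398475201 [0.04426179 0.3760508 ]
cap ((0.4259850084781647, 0.0975307822227478), 0.173883855342865)
can ((0.465979665517807, 0.23084594309329987), (0.08330387622117996, 0.08418486267328262), 62.28977584838867)
bar pix centre [0.46255008 0.223124   0.12      ]
[0.48690848 0.21659045 0.12      ]
[0.44351597 0.23639111 0.12      ]
board ((0.4673084616661072, -0.2188287228345871), (0.13313178718090057, 0.3266810476779938), 9.416380882263184)
tool yaw x 21.240648020026846
```

```bash
python3 - <<'E'
from h import *
P=np.load('pics/P.npy');P=P[P[:,2]<.13]
b=P[P[:,2]>.112][:,:2].astype(np.float32)
print('bar',cv2.minAreaRect(b),b.mean(0),len(b), np.median(P[P[:,2]>.112][:,2]))
m=b.mean(0);w,V=np.linalg.eigh(np.cov((b-m).T));print('bar dir deg',np.degrees(np.arctan2(V[1,1],V[0,1])),np.sqrt(w*12))
t=P[P[:,2]>.086][:,:2].astype(np.float32)
print('cap',cv2.minEnclosingCircle(t))
s=P[(P[:,2]>.045)&(P[:,2]<.06)][:,:2].astype(np.float32);print('can',cv2.minAreaRect(s))
c=load('top0')
Q=[world(c,u,v) for v in range(180,245) for u in range(385,455)];Q=np.array(Q)
b=Q[(Q[:,2]>.010)&(Q[:,2]<.03)&(Q[:,1]>-.40)][:,:2].astype(np.float32);print('board',cv2.minAreaRect(b),np.median(b,0))
E
```

```text
bar ((0.4657113254070282, 0.23072850704193115), (0.01212936732918024, 0.04895370453596115), 61.59773254394531) [0.4648819  0.23044828] 142 0.11809304350643363
bar dir deg 153.40049119268144 [0.01221702 0.04841289]
cap ((0.4659045934677124, 0.23138940334320068), 0.035469748079776764)
can ((0.465979665517807, 0.23084594309329987), (0.08330387622117996, 0.08418486267328262), 62.28977584838867)
board ((0.484194815158844, -0.3124828338623047), (0.11883670091629028, 0.10837893187999725), 82.12317657470703) [ 0.4833675  -0.31171924]
```

```bash
cat >> h.py <<'E'
from scipy.spatial.transform import Rotation as Ro
def go(xyz,yaw=None):
    o=ctrl.get_obs();w,x,y,z=o['eef_rot'];R=Ro.from_quat([x,y,z,w]).as_matrix()
    cur=np.degrees(np.arctan2(R[1,0],R[0,0]))
    d=R.T@(np.array(xyz)-o['eef_pos'])*100
    print('t',o['time_s'],'pos',o['eef_pos'].round(4),'yaw',cur.round(2),'F',o['wrist_force'].round(1),'open',round(o['opening'],3),'q6',o['q'][5].round(2),
      '\nshift cm',d.round(2),'twist',None if yaw is None else round(-((yaw-cur+180)%360-180),2))
E
python3 -c "
from h import *
go([.4655,.2307,.25],-27.5)"
```

```text
t 0.1 pos [ 0.2083 -0.5354  0.2555] yaw 21.24 F [ 0.3  0.2 -0.2] open 1.002 q6 -0.21 
shift cm [ 51.73 -62.09   0.66] twist 48.74
```

>>> servo_tool(motion=[[[3, -3.6, 0, 0, 0], [6, -7.2, 0, 0, 0], [9, -10.8, 0, 0, 0], [12, -14.4, 0, 0, 0], [15, -18, 0, 0, 0]]])

```text
time_s: 0.6
eef_pos: [0.283, -0.3118, 0.2558]
eef_rot: [-0.0, 0.983, 0.184, 0.0]
wrist_force: [0.5, 1.0, 0.5]
opening: 0.498
grasp_force: 0.0
```

>>> servo_tool(motion=[[[3, -3.6, 0, 0, 0], [6, -7.2, 0, 0, 0], [9, -10.8, 0, 0, 0], [12, -14.4, 0, 0, 0], [15, -18, 0, 0, 0]]])

```text
time_s: 1.1
eef_pos: [0.3575, -0.0898, 0.2563]
eef_rot: [0.0, 0.983, 0.184, 0.0]
wrist_force: [1.2, -0.7, 0.4]
opening: 0.5
grasp_force: 0.0
```

```bash
python3 -c "
from h import *
go([.4655,.2307,.25],-27.5)"
```

```text
t 1.1 pos [ 0.3575 -0.0898  0.2563] yaw 21.21 F [ 1.2 -0.7  0.4] open 0.5 q6 0.63 
shift cm [ 21.66 -25.98   0.63] twist 48.71
```

>>> servo_tool(motion=[[[3, -3.6, 0, 0, 0], [6, -7.2, 0, 8, 0], [9, -10.8, 0, 16, 0], [12, -14.4, 0, 24, 0], [15, -18, 0, 32, 0]]])

```text
time_s: 1.6
eef_pos: [0.4233, 0.1033, 0.2564]
eef_rot: [0.0, 0.999, -0.053, 0.0]
wrist_force: [0.4, -0.3, 0.2]
opening: 0.504
grasp_force: 0.0
```

```bash
python3 -c "
from h import *
go([.4655,.2307,.22],-27.5)"
```

```text
t 1.6 pos [0.4233 0.1033 0.2564] yaw -6.12 F [ 0.4 -0.3  0.2] open 0.504 q6 1.64 
shift cm [  2.84 -13.12   3.63] twist 21.38
```

>>> servo_tool(motion=[[[0.8, -4, 1, 7, 0], [1.6, -8, 2, 14, 0], [2.5, -11.5, 3, 20, 0], [2.8, -13.1, 3.6, 21.4, 0], [2.8, -13.1, 3.6, 21.4, 0]]])

```text
time_s: 2.1
eef_pos: [0.4637, 0.2306, 0.2189]
eef_rot: [0.0, 0.972, -0.234, -0.001]
wrist_force: [-0.1, -1.3, -1.7]
opening: 0.502
grasp_force: 0.0
```

```bash
python3 - <<'E'
from h import *
go([.4655,.2307,.16],-27.5)
o=ctrl.get_obs();w,x,y,z=o['eef_rot'];T=np.eye(4);T[:3,:3]=Ro.from_quat([x,y,z,w]).as_matrix();T[:3,3]=o['eef_pos']
c=snap('wrist','w1')
M=np.linalg.inv(T@c['hand_eye']);c['R']=M[:3,:3];c['t']=M[:3,3];np.save('pics/w1.npy',c,allow_pickle=True)
P=np.array([world(c,u,v) for v in range(0,400,2) for u in range(0,640,2) if c['depth'][v,u]>0])
P=P[np.hypot(P[:,0]-.4655,P[:,1]-.2307)<.06]
b=P[(P[:,2]>.112)&(P[:,2]<.13)];print(cv2.minAreaRect(b[:,:2].astype(np.float32)),len(b),np.median(b[:,2]))
s=P[(P[:,2]>.088)&(P[:,2]<.1)];print(cv2.minEnclosingCircle(s[:,:2].astype(np.float32)),np.median(s[:,2]))
E
```

```text
t 2.1 pos [0.4637 0.2306 0.2189] yaw -27.1 F [-0.1 -1.3 -1.7] open 0.502 q6 2.28 
shift cm [ 0.17 -0.1   5.89] twist 0.4
((0.4645363986492157, 0.2307361215353012), (0.011976041831076145, 0.049126897007226944), 63.38027572631836) 222 0.11803216252191666
((0.46426358819007874, 0.23011735081672668), 0.035001516342163086) 0.09352771758673378
```

View pics/w1.png

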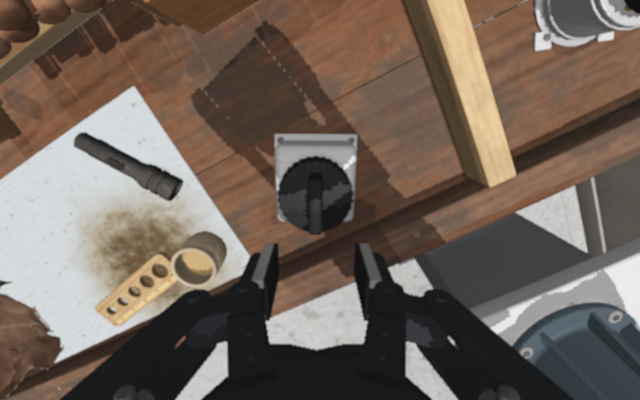

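The wrist picture shows the fingers on either side of the cap at (316,195), with its bar lined up between them. I'll go down and close on the bar.

>>> servo_tool(motion=[[[0.1, -0.1, 3, 0, 0], [0.1, -0.1, 6, 0, 0], [0.1, -0.1, 8.5, 0, 0], [0.1, -0.1, 9.4, 0, 0], [0.1, -0.1, 9.4, 0, 0]]])

```text
time_s: 2.65
eef_pos: [0.465, 0.2283, 0.1257]
eef_rot: [0.001, 0.972, -0.236, -0.001]
wrist_force: [0.4, -0.2, 1.1]
opening: 0.499
grasp_force: 0.0
```

>>> servo_tool(motion=[[[0, 0, 0, 0, 1], [0, 0, 0, 0, 1], [0, 0, 0, 0, 1], [0, 0, 0, 0, 1], [0, 0, 0, 0, 1]]])

```text
time_s: 3.15
eef_pos: [0.467, 0.2296, 0.1277]
eef_rot: [-0.001, 0.972, -0.236, 0.001]
wrist_force: [1.9, -0.2, 5.0]
opening: 0.116
grasp_force: 62.4
```

```bash
python3 -c "
from h import *
go([.465,.2307,.110],-27.5)"
```

```text
t 3.15 pos [0.467  0.2296 0.1277] yaw -27.24 F [ 1.9 -0.2  5. ] open 0.116 q6 2.28 
shift cm [-0.24 -0.01  1.77] twist 0.26
```

>>> servo_tool(motion=[[[0, 0, 0.3, 0, 1], [0, 0, 0.6, 0, 1], [0, 0, 0.9, 0, 1], [0, 0, 0.9, 0, 1], [0, 0, 0.9, 0, 1]]])

```text
time_s: 3.65
eef_pos: [0.4671, 0.2296, 0.1187]
eef_rot: [-0.0, 0.972, -0.236, 0.001]
wrist_force: [0.7, -1.1, 9.1]
opening: 0.125
grasp_force: 63.0
```

```bash
python3 -c "
from h import *
go([.465,.2307,.115],-27.5)"
```

```text
t 3.65 pos [0.4671 0.2296 0.1187] yaw -27.25 F [ 0.7 -1.1  9.1] open 0.125 q6 2.28 
shift cm [-0.24 -0.    0.37] twist 0.25
```

>>> servo_tool(motion=[[[0, 0, 0.1, -5, 1], [0, 0, 0.1, -12, 1], [0, 0, 0.1, -19, 1], [0, 0, 0.1, -26, 1], [0, 0, 0.1, -33, 1]]])

```text
time_s: 4.15
eef_pos: [0.4671, 0.23, 0.1179]
eef_rot: [-0.001, 0.999, 0.053, 0.002]
wrist_force: [0.4, 1.2, 9.4]
opening: 0.123
grasp_force: 63.0
```

>>> servo_tool(motion=[[[0, 0, 0, -7, 1], [0, 0, 0, -14, 1], [0, 0, 0, -21, 1], [0, 0, 0, -28, 1], [0, 0, 0, -28, 1]]])

```text
time_s: 4.65
eef_pos: [0.467, 0.2302, 0.1179]
eef_rot: [-0.0, 0.956, 0.292, 0.002]
wrist_force: [0.0, 1.2, 10.0]
opening: 0.121
grasp_force: 63.0
```

```bash
python3 -c "
from h import *
go([.465,.2307,.115],54)
print(ctrl.get_obs()['torque'])"
```

```text
t 4.65 pos [0.467  0.2302 0.1179] yaw 33.95 F [ 0.   1.2 10. ] open 0.121 q6 1.21 
shift cm [-0.14 -0.15  0.29] twist -20.05
[0.30245601 0.04354872 0.10317136]
```

Turned 61° so far. I'll go on to about 82°, then let it up.

>>> servo_tool(motion=[[[0, 0, 0, -7, 1], [0, 0, 0, -14, 1], [0, 0, 0, -21, 1], [0, 0, 0, -21, 1]]])

```text
time_s: 5.05
eef_pos: [0.4668, 0.2318, 0.1181]
eef_rot: [-0.001, 0.887, 0.461, 0.002]
wrist_force: [-1.0, 8.8, 9.4]
opening: 0.122
grasp_force: 63.1
```

>>> servo_tool(motion=[[[0, 0, -0.4, 0, 1], [0, 0, -0.8, 0, 1], [0, 0, -1.2, 0, 1], [0, 0, -1.6, 0, 1], [0, 0, -1.6, 0, 1]]])

```text
time_s: 5.55
eef_pos: [0.4656, 0.2308, 0.1329]
eef_rot: [-0.001, 0.888, 0.46, 0.001]
wrist_force: [-1.1, 5.5, 4.0]
opening: 0.121
grasp_force: 62.3
```

```bash
python3 -c "
from h import *
go([.465,.2307,.115],54)
print(ctrl.get_obs()['torque'])"
```

```text
t 5.55 pos [0.4656 0.2308 0.1329] yaw 54.75 F [-1.1  5.5  4. ] open 0.121 q6 0.84 
shift cm [-0.05 -0.04  1.79] twist 0.75
[ 1.14170201  0.28133658 -0.00878681]
```

>>> servo_tool(motion=[[[0, 0, -0.5, 0, 1], [0, 0, -1, 0, 1], [0, 0, -1.5, 0, 1], [0, 0, -2, 0, 1], [0, 0, -2.5, 0, 1]]])

```text
time_s: 6.05
eef_pos: [0.4655, 0.2292, 0.1576]
eef_rot: [-0.0, 0.888, 0.46, -0.0]
wrist_force: [-0.0, -0.5, -3.4]
opening: 0.122
grasp_force: 61.4
```

```bash
python3 -c "
from h import *
go([.465,.2307,.25],54)"
```

```text
t 6.05 pos [0.4655 0.2292 0.1576] yaw 54.74 F [-0.  -0.5 -3.4] open 0.122 q6 0.84 
shift cm [ 0.09 -0.13 -9.24] twist 0.74
```

The wrist force of −3.4 N matches the cap's weight, so it's off. I'll lift and carry it to the board.

>>> servo_tool(motion=[[[0, 0, -2, 0, 1], [0, 0, -5, 0, 1], [0, 0, -8, 0, 1], [0, 0, -10, 0, 1], [0, 0, -10, 0, 1]]])

```text
time_s: 6.55
eef_pos: [0.4676, 0.2298, 0.2611]
eef_rot: [0.001, 0.888, 0.46, 0.003]
wrist_force: [0.6, 0.7, -2.4]
opening: 0.123
grasp_force: 61.5
```

```bash
python3 - <<'E'
from h import *
go([.484,-.3125,.255],54.7)
snap('scene','s2')
c=snap('top','t2')
E
python3 -c "
import cv2;a=cv2.imread('pics/t2.png');cv2.imwrite('pics/t2c.png',cv2.resize(a[170:260,130:470],None,fx=2.3,fy=2.3))"
```

```text
t 6.55 pos [0.4676 0.2298 0.2611] yaw 54.74 F [ 0.6  0.7 -2.4] open 0.123 q6 0.84 
shift cm [-43.34  32.64   0.54] twist 0.04
```

View pics/s2.png

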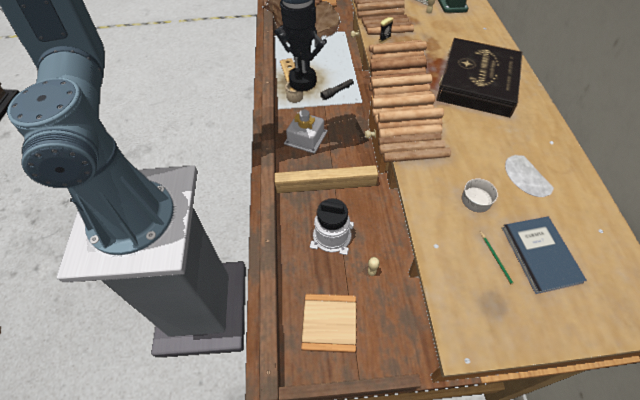

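The cap is in the gripper at (302,80) and the square can's brass neck at (306,122) is bare. The round cap hasn't moved.

>>> servo_tool(motion=[[[-2, 1.5, 0, 0, 1], [-5.2, 3.9, 0, 0, 1], [-8.4, 6.3, 0, 0, 1], [-11.6, 8.7, 0, 0, 1], [-14.8, 11.1, 0, 0, 1]]])

```text
time_s: 7.15
eef_pos: [0.4697, 0.0432, 0.2553]
eef_rot: [-0.001, 0.888, 0.46, -0.001]
wrist_force: [1.1, -0.4, -2.5]
opening: 0.123
grasp_force: 61.4
```

>>> servo_tool(motion=[[[-3.2, 2.4, 0, 0, 1], [-6.4, 4.8, 0, 0, 1], [-9.6, 7.2, 0, 0, 1], [-12.8, 9.6, 0, 0, 1], [-16, 12, 0, 0, 1]]])

```text
time_s: 7.65
eef_pos: [0.4754, -0.1566, 0.2553]
eef_rot: [-0.002, 0.888, 0.46, -0.001]
wrist_force: [0.6, 0.2, -3.2]
opening: 0.123
grasp_force: 61.4
```

```bash
python3 -c "
from h import *
go([.484,-.3125,.18],54.7)"
```

```text
t 7.65 pos [ 0.4754 -0.1566  0.2553] yaw 54.73 F [ 0.6  0.2 -3.2] open 0.123 q6 0.06 
shift cm [-12.23   9.73   7.5 ] twist 0.03
```

>>> servo_tool(motion=[[[-3.2, 2.5, 0.5, 0, 1], [-6.4, 5, 2, 0, 1], [-9.6, 7.6, 4, 0, 1], [-12.2, 9.7, 7, 0, 1], [-12.2, 9.7, 9, 0, 1]]])

```text
time_s: 8.15
eef_pos: [0.4836, -0.3143, 0.1633]
eef_rot: [-0.001, 0.889, 0.458, -0.001]
wrist_force: [-0.1, 1.6, -2.6]
opening: 0.121
grasp_force: 61.4
```

>>> servo_tool(motion=[[[0, 0, 0, 0, 1], [0, 0, 0, 0, 1]]])

```text
time_s: 8.35
eef_pos: [0.4846, -0.31, 0.1659]
eef_rot: [-0.002, 0.888, 0.46, -0.001]
wrist_force: [-0.2, -0.6, -1.4]
opening: 0.122
grasp_force: 61.3
```

```bash
python3 - <<'E'
from h import *
go([.484,-.3125,.08],54.7)
o=ctrl.get_obs();w,x,y,z=o['eef_rot'];T=np.eye(4);T[:3,:3]=Ro.from_quat([x,y,z,w]).as_matrix();T[:3,3]=o['eef_pos']
print(T[:3,2])
snap('scene','s3');snap('wrist','w3')
E
```

```text
t 8.35 pos [ 0.4846 -0.31    0.1659] yaw 54.74 F [-0.2 -0.6 -1.4] open 0.122 q6 -0.16 
shift cm [-0.24  0.13  8.59] twist 0.04
[-0.00261679  0.00282223 -0.99999259]
```

View pics/w3.png

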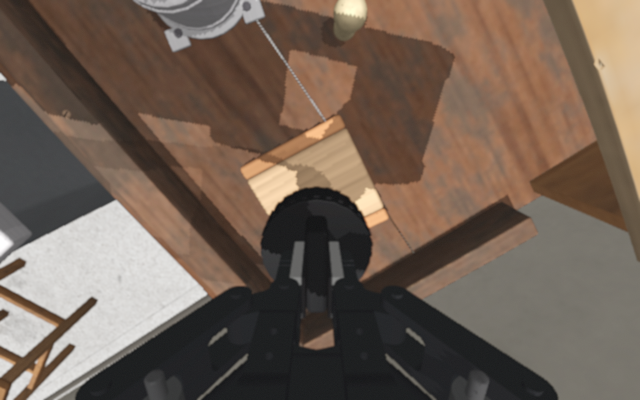

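The cap hangs level in the fingers at (316,235), with the board underneath it. I'll lower it.

>>> servo_tool(motion=[[[-0.2, 0.1, 2, 0, 1], [-0.2, 0.1, 4.5, 0, 1], [-0.2, 0.1, 6.5, 0, 1], [-0.2, 0.1, 8, 0, 1], [-0.2, 0.1, 8.4, 0, 1]]])

```text
time_s: 8.95
eef_pos: [0.485, -0.3124, 0.0827]
eef_rot: [-0.001, 0.888, 0.46, -0.0]
wrist_force: [-0.3, 0.6, -2.3]
opening: 0.118
grasp_force: 61.2
```

>>> servo_tool(motion=[[[0, 0, 0.1, 0, 1], [0, 0, 0.2, 0, 1], [0, 0, 0.3, 0, 1], [0, 0, 0.3, 0, 1]]])

```text
time_s: 9.35
eef_pos: [0.4855, -0.3136, 0.0812]
eef_rot: [0.001, 0.888, 0.46, 0.0]
wrist_force: [-0.3, -0.1, -3.3]
opening: 0.122
grasp_force: 61.2
```

>>> servo_tool(motion=[[[0, 0, 0.1, 0, 1], [0, 0, 0.2, 0, 1], [0, 0, 0.3, 0, 1], [0, 0, 0.3, 0, 1], [0, 0, 0.3, 0, 1]]])

```text
time_s: 9.85
eef_pos: [0.4851, -0.3134, 0.0775]
eef_rot: [0.0, 0.888, 0.46, -0.0]
wrist_force: [-1.2, 0.3, -1.1]
opening: 0.121
grasp_force: 61.5
```

>>> servo_tool(motion=[[[0, 0, 0.1, 0, 1], [0, 0, 0.2, 0, 1], [0, 0, 0.2, 0, 1]]])

```text
time_s: 10.15
eef_pos: [0.4851, -0.3134, 0.0774]
eef_rot: [-0.0, 0.888, 0.46, -0.0]
wrist_force: [-7.1, 4.1, 14.6]
opening: 0.121
grasp_force: 63.7
```

Contact: 14.6 N upward at the expected height. I'll back off slightly, release and retreat upward.

>>> servo_tool(motion=[[[0, 0, -0.15, 0, 1], [0, 0, -0.15, 0, 0.5], [0, 0, -0.15, 0, 0.2], [0, 0, -0.15, 0, 0.2], [0, 0, -0.15, 0, 0.2]]])

```text
time_s: 10.65
eef_pos: [0.4851, -0.3133, 0.0768]
eef_rot: [-0.0, 0.888, 0.46, -0.0]
wrist_force: [-0.2, 0.9, -0.2]
opening: 0.398
grasp_force: 0.0
```

>>> servo_tool(motion=[[[0, 0, -1, 0, 0.2], [0, 0, -3, 0, 0.2], [0, 0, -6, 0, 0.2], [0, 0, -10, 0, 0.2], [0, 0, -14, 0, 0.2]]])

```text
time_s: 11.15
eef_pos: [0.4849, -0.3131, 0.2188]
eef_rot: [-0.0, 0.888, 0.46, -0.0]
wrist_force: [0.9, -1.6, 0.4]
opening: 0.397
grasp_force: 0.0
```

>>> servo_tool(motion=[[[0, 0, 0, 0, 0.2], [0, 0, 0, 0, 0.2], [0, 0, 0, 0, 0.2]]])

```text
time_s: 11.45
eef_pos: [0.4846, -0.3128, 0.2161]
eef_rot: [-0.001, 0.888, 0.46, -0.0]
wrist_force: [-0.1, -0.3, -0.4]
opening: 0.399
grasp_force: 0.0
```

```bash
python3 - <<'E'
from h import *
go([.484,-.3125,.08],54.7)
snap('scene','s4')
E
```

```text
t 11.45 pos [ 0.4846 -0.3128  0.2161] yaw 54.74 F [-0.1 -0.3 -0.4] open 0.399 q6 -0.16 
shift cm [-0.02 -0.04 13.61] twist 0.04
```

View pics/s4.png

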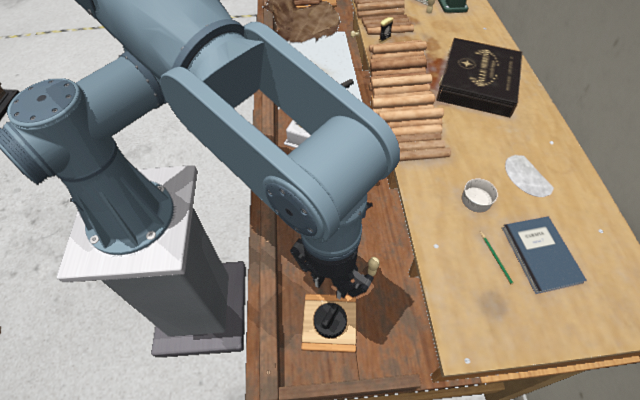

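The cap stands upright on the board at (330,320), bar on top, and the gripper is clear above it. Handing in.

```bash
python3 -c "
from bench import ctrl
print(ctrl.hand_in())"
```

```text
the job is handed in; nothing more can be done
None
```

The square can is open, its cap stands right way up on the board, the round can's cap was left alone, and the job was handed in at about 11.5 s of the 45 s allowed; no verdict came back.

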